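Send the blue-capped vial home in the vial scanner

TASK

The vial scanner has two slides, and one of them carries the blue-capped vial. Push that slide by its orange tab straight in under the hood: it sticks at first, then breaks free; bring it fully home against its hidden end stop without ramming it. Keep the vial standing in its pocket and leave the slide with the red-capped vial parked, then let go.

Things in the scene. Friction and masses are not known exactly. Their poses are not given: they have to be found in the camera images.
- blue_vial_mid (a point): Centre (half-way up) of the glass vial with the blue cap, 23 mm in diameter, 50 mm tall, loose in the pocket (2 mm play) of either slide, its underside 30 mm above the worktop. The orange tab of its slide stands centred 90 mm behind it (scanner's -x): an upright plate 10 mm thick along the rail, 36 mm wide, 26 to 66 mm above the worktop. Push its rear face 36 to 50 mm up, clear of its low foot.
- red_vial_mid (a point): Centre (half-way up) of a like vial with a red cap, in the pocket of the other slide, which has a like orange tab and stays parked. The two slides lie side by side, 110 mm apart. Behind the tabs (towards the robot) nothing on the scanner is higher than 19 mm. A slide stays where it is left.
- scanner: Vial scanner, fixed: grey base 264 (x) by 204 (y) by 10 mm, white hood 106 mm high over x = 48 to 131 mm, open to the robot. Origin: centre of the underside. Slides run along its +x into the hood, rails at y = +55 and -55 mm. About 12 N frees a slide in its first 12 mm, then 3 N moves it. Parked: vial at x = -25 mm; home: +85 mm, where it meets a rubber buffer (1.5 N/mm, hard after 12 mm).
Mind the look-alikes: they are no part of the job. Leave any purple or turquoise look-alike of the part that bears red_vial_mid alone.

How it is judged:
By the outcome, as a careful person would: the job done as asked, in the order asked, and still so for the second after the job is handed in, with the robot touching nothing.
It also fails if it takes over 38 s, if anything falls off the work surface, if the arm or the gripper's body presses on something with over 40 N, if the wrist force passes 120 N, or if a joint passes its speed limit or range.

ROBOT

A 6-joint arm with a two-finger parallel gripper is mounted at the origin on a cart in front of the work surface, level with it; the furniture and walls round the work are solid. World frame = base frame: x ahead of the robot, y to its left, z up, the work surface at z = 0. Lengths are in m, angles in rad, forces in N, time in s.
With the tool pointing down it reaches from about 0.35 to 0.85 m from the base axis. Payload 8.1 kg.
Tool frame: the origin (TCP) lies on the centre line of the jaws, within the pads' length; the fingertips stand 19 mm ahead of it and the grasp point (between the pads) is the TCP; z points along the fingers, y is the line along which they close (so a half turn about z gives the same grasp; the last joint's range is limited). The gripper opens to 85 mm and grips with 20 to 120 N. Pads are 22 mm wide; open, the fingers measure 114 mm over their backs; the gripper's body (76 mm by 85 mm) begins 54 mm behind the grasp point. The pads swing forward as they close: fully open they stand 13 mm farther back than shut.
Start: joints at [1.093, 0.13, 1.488, -0, 1.523, -0.085], TCP at [0.23, 0.554, 0.25] pointing down, gripper open.
Joint ranges: [-2.96, 2.96], [-0.89, 2.26], [0.02, 2.5], [-1.34, 4.48], [0, 2.73], [-2.66, 2.66]. Speed limits (rad/s): [2.39, 2.39, 2.79, 3.14, 3.14, 3.14].

INTERFACE

Orientations are given as [roll, pitch, yaw] about the fixed x, y, z axes, in that order (R = Rz(yaw) Ry(pitch) Rx(roll)).
In Python, from bench import status, imaging, order gives the robot as it stands.
- The arm moves only by the tool arm_command, never from a script. Its argument "deltas" is a list of rows, each a list of 7 numbers: the opening, from 0 (shut) to 1 (fully open), then the shift along the world's x, y, z in mm, then the turn, a rotation vector about the world's x, y, z in degrees. A call has 1 to 10 rows; each row shifts and turns the commanded pose from where the row before left it; what a row does not reach is not made up. A row lasts 1/10 s, in which the tool goes at most 50 mm and 8.59 degrees, less where a joint would pass 70% of its speed; a pose out of reach is approached as far as the arm can. A call with a gripper value outside its range is refused whole. The fingers move at their own pace and stop on an object; the grip force is fixed at half the most. Time passes only in rows, so rows that do not move let the fingers close. It gives the time, the measured TCP pose, the force, the opening and the grip force at its end, in the units of the state.
- status.read_state(): the state, without advancing time (a new reading comes with each control period).
- imaging.capture(name): name is "scene" or "top" or "wrist"; returns the picture (400x640x3 uint8, red, green, blue); there is no depth.
- imaging.calibration(name): a dict with "K" (3x3 intrinsics, pixels), "camera_from_world" (4x4, takes a point from world to camera coordinates). Camera axes: x right, y up, looking along -z (the intrinsics and any distortion apply to the point x, -y, -z); pixel columns grow to the right and rows downward; lengths in m; the calibration is good to about 2 mm. A picture is of the moment at which its call begins: read the wrist's pose just before it. calibration takes no time and is no camera call; for the wrist camera it gives the pose at the moment of the call.
- order.sign_off(): hands the job in; it is judged then, once.
The state is a dict: "time_s": time; "qpos": joint angles; "dq": joint speeds; "tau": joint torques, N m; "eef_pos": TCP position; "eef_rot": TCP orientation; "wrist_force": force on the tool from outside, world axes, zero at the start; "wrist_torque": the same for the moment, N m; "gripper_width": finger opening in m; "grip_force": force on a finger pad.
Only numpy, scipy, OpenCV 4.12 (cv2) and the standard library are available. Lean on these libraries where they do the work, as an engineer would, in place of code of your own. Each camera call takes 0.05 s, during which the arm holds its last target. There are 200 camera calls.

## Working session

There is one attempt and no reset: what is moved stays moved. The work goes in short steps, Python scripts to look and compute and a tool call to move; the robot and the scene stay as the last step left them, time stands still between calls to the robot, and variables do not carry over. Pictures are saved under pics/ and viewed, at most 10 in all, crops included, and the job is handed in when it is done.

Besides the shell and the picture viewer there is one more tool, called after "Emit:" as name([rows], argument=value, ...), one row to a line, values as JSON. arm_command: Moves the arm, as the interface text tells. Its arguments: {"type":"object","properties":{"deltas":{"type":"array"}},"required":["deltas"]}

```bash
mkdir -p pics; python3 - <<'E'
from bench import status, imaging
import cv2,numpy as np
s=status.read_state();print(s)
for n in("scene","top"):
    im=imaging.capture(n);cv2.imwrite(f"pics/{n}0.png",im[:,:,::-1]);c=imaging.calibration(n);print(n,c)
E
```

```text
{'time_s': 0.0, 'qpos': array([ 1.09260419e+00,  1.31216046e-01,  1.48926960e+00, -1.24198221e-05,
        1.52298317e+00, -8.53980682e-02]), 'dq': array([-3.52169701e-04,  1.93192785e-03, -1.05036988e-04,  6.28911575e-04,
        6.16413229e-04,  7.62051774e-05]), 'tau': array([ 1.93212843e-03, -5.69387090e+01, -5.00571048e+01,  2.41447460e-04,
        1.43238658e-02, -5.85193334e-05]), 'eef_pos': array([0.22941016, 0.55386021, 0.24921693]), 'eef_rot': array([-3.13972227e+00, -1.47666237e-04,  2.74879905e+00]), 'wrist_force': array([-0.60063618, -0.22959278,  0.3879464 ]), 'wrist_torque': array([-0.02627693, -0.02734375,  0.04753235]), 'grip_force': 0.0, 'gripper_width': 0.08549560927597878}
scene {'K': array([[472.40880939,   0.        , 314.16248163],
       [  0.        , 472.40880939, 199.03620804],
       [  0.        ,   0.        ,   1.        ]]), 'camera_from_world': array([[ 6.67414278e-01, -7.44686251e-01, -7.54852847e-04,
        -3.04123788e-01],
       [ 5.21556741e-01,  4.66713679e-01,  7.14252691e-01,
        -3.55636018e-01],
       [-5.31541859e-01, -4.77096143e-01,  6.99887507e-01,
        -5.97569594e-01],
       [ 0.00000000e+00,  0.00000000e+00,  0.00000000e+00,
         1.00000000e+00]])}
top {'K': array([[441.03109124,   0.        , 314.91869364],
       [  0.        , 441.03109124, 200.64113937],
       [  0.        ,   0.        ,   1.        ]]), 'camera_from_world': array([[ 0.02820412, -0.99955198,  0.01001849,  0.02626666],
       [ 0.99776362,  0.02875843,  0.06033832, -0.50025985],
       [-0.0605994 ,  0.0082943 ,  0.99812771, -0.89692163],
       [ 0.        ,  0.        ,  0.        ,  1.        ]])}
```

View pics/scene0.png

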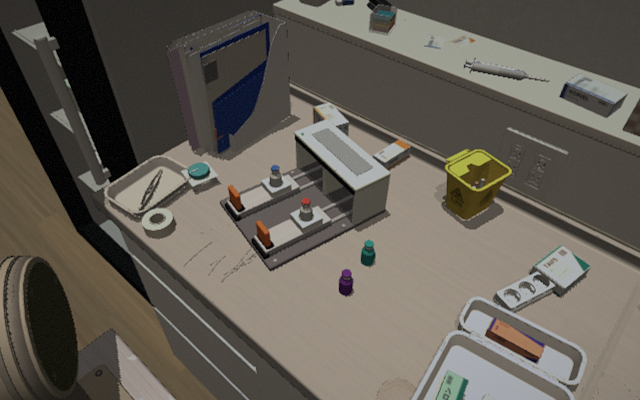

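View pics/top0.png

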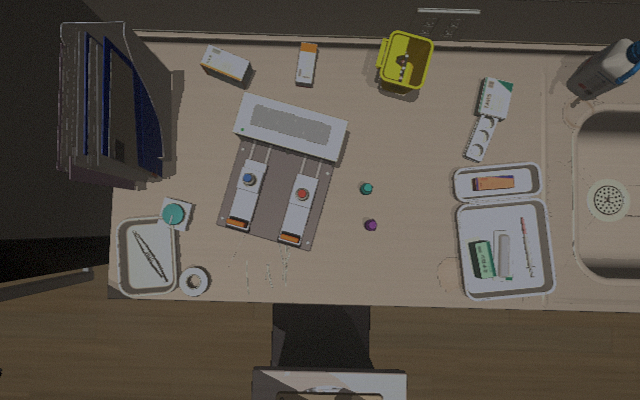

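The blue vial is at about (249,178) top and (275,172) scene, with its tab at (239,223). The red vial is at (302,194), with its tab at (290,238). The purple and turquoise bottles at (371,225) and (367,188) are separate look-alikes. I'll measure these now and enlarge a crop.

```bash
cat > h.py <<'E'
import numpy as np,cv2
from bench import status, imaging
def ray(c,px):
    M=c["camera_from_world"];R=M[:3,:3];o=-R.T@M[:3,3]
    d=np.linalg.inv(c["K"])@[px[0],px[1],1];return o,R.T@(d*[1,-1,-1])
def plane(c,px,z):
    o,d=ray(c,px);return o+d*(z-o[2])/d[2]
def tri(obs):
    A=0;b=0
    for c,px in obs:
        o,d=ray(c,px);d=d/np.linalg.norm(d);P=np.eye(3)-np.outer(d,d);A=A+P;b=b+P@o
    return np.linalg.solve(A,b)
def blobs(im,hr,box,smin=110,vmin=50,amin=12):
    h=cv2.cvtColor(im,cv2.COLOR_RGB2HSV);m=cv2.inRange(h,(hr[0],smin,vmin),(hr[1],255,255))
    k=np.zeros_like(m);x0,y0,x1,y1=box;k[y0:y1,x0:x1]=1;m*=k
    n,l,st,ce=cv2.connectedComponentsWithStats(m)
    return [(ce[i].round(1).tolist(),st[i].tolist()) for i in range(1,n) if st[i,4]>=amin],m
E
python3 - <<'E'
from h import *
ims={n:imaging.capture(n) for n in("scene","top")}
box={"scene":(215,115,395,270),"top":(215,90,350,255)}
for n in ims:
    c=imaging.calibration(n)
    for nm,hr,z in(("red",(0,5),.08),("orange",(6,18),.066),("blue",(100,125),.08)):
        for ce,st in blobs(ims[n],hr,box[n])[0]: print(n,nm,ce,st,plane(c,ce,z).round(4))
a=cv2.resize(ims["top"][140:255,215:335],None,fx=4,fy=4,interpolation=cv2.INTER_CUBIC)
b=cv2.resize(ims["scene"][150:265,215:295],None,fx=4,fy=4,interpolation=cv2.INTER_CUBIC)
cv2.imwrite("pics/crop1.png",np.hstack([a,b])[:,:,::-1])
E
```

```text
scene red [305.5, 200.9] [302, 198, 8, 7, 50] [0.5066 0.0663 0.08  ]
scene orange [215.3, 134.9] [215, 129, 2, 11, 16] [0.536  0.3545 0.066 ]
scene orange [390.9, 166.4] [388, 164, 7, 6, 12] [0.7004 0.0161 0.066 ]
scene orange [234.4, 196.9] [228, 185, 14, 25, 193] [0.4373 0.1807 0.066 ]
scene orange [262.8, 233.0] [256, 220, 15, 27, 232] [0.4109 0.0776 0.066 ]
scene blue [274.3, 167.8] [271, 166, 7, 5, 28] [0.5332 0.1722 0.08  ]
top red [301.6, 193.3] [298, 190, 8, 8, 50] [0.5087 0.067  0.08  ]
top orange [235.4, 222.3] [226, 218, 20, 9, 96] [0.4496 0.1942 0.066 ]
top orange [289.3, 237.8] [280, 234, 19, 9, 94] [0.4226 0.0886 0.066 ]
top blue [246.9, 177.6] [244, 174, 7, 8, 45] [0.536  0.1731 0.08  ]
```

View pics/crop1.png

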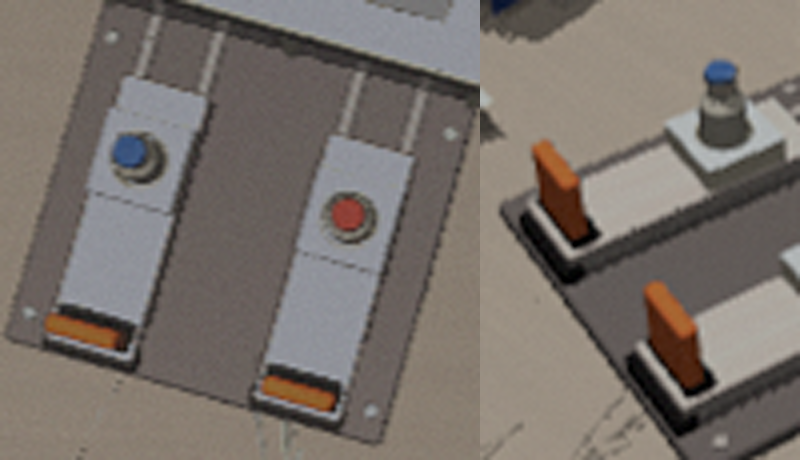

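The crop confirms it: the left slide, with its tab at top pixel (235,222), carries the blue-capped vial. The neighbouring slide carries the red-capped one and stays parked. Scanner yaw is about -14.2°, and the blue tab's centre is near (0.448, 0.195). I'll move behind it with the gripper shut.

Emit:
arm_command([
  [0, 17, -35, 0, 0, 0, 0.83],
  [0, 17, -35, 0, 0, 0, 0.83],
  [0, 17, -35, 0, 0, 0, 0.83],
  [0, 17, -35, 0, 0, 0, 0.83],
  [0, 17, -35, 0, 0, 0, 0.83],
  [0, 17, -35, 0, 0, 0, 0.83],
  [0, 17, -35, 0, 0, 0, 0.83],
  [0, 17, -35, 0, 0, 0, 0.83],
  [0, 17, -35, 0, 0, 0, 0.83],
  [0, 15, -32, 0, 0, 0, 0.83],
])

```text
time_s: 1.2
eef_pos: [0.3981, 0.2056, 0.2503]
eef_rot: [3.142, 0.0, 2.894]
wrist_force: [-0.3, 1.0, 0.4]
gripper_width: -0.0001
grip_force: 0.0
```

Emit:
arm_command([
  [0, 0, 0, -30, 0, 0, 0],
  [0, 0, 0, -30, 0, 0, 0],
  [0, 0, 0, -30, 0, 0, 0],
  [0, 0, 0, -30, 0, 0, 0],
  [0, 0, 0, 0, 0, 0, 0],
  [0, 0, 0, 0, 0, 0, 0],
])

```text
time_s: 1.8
eef_pos: [0.3973, 0.2072, 0.1305]
eef_rot: [-3.141, -0.001, 2.894]
wrist_force: [0.7, 0.6, 1.0]
gripper_width: -0.0
grip_force: 0.0
```

```bash
python3 - <<'E'
from h import *
s=status.read_state();print(s["time_s"],s["eef_pos"],np.degrees(s["eef_rot"]),s["wrist_force"],s["gripper_width"])
w=imaging.capture("wrist");c=imaging.calibration("wrist")
t=imaging.capture("scene")
for nm,hr,z in(("orange",(6,18),.066),("blue",(100,125),.08)):
    for ce,st in blobs(w,hr,(0,0,640,400),amin=60)[0]: print(nm,ce,st,plane(c,ce,z).round(4))
M=c["camera_from_world"];print(-M[:3,:3].T@M[:3,3])
cv2.imwrite("pics/w1.png",w[:,:,::-1])
cv2.imwrite("pics/s1.png",cv2.resize(t[100:300,120:420],None,fx=2,fy=2)[:,:,::-1])
E
```

```text
1.8 [0.39729719 0.20720103 0.13047744] [-1.79954685e+02 -6.11649219e-02  1.65797319e+02] [0.68865482 0.64651216 1.02861094] -2.0421942140856466e-05
orange [182.4, 282.1] [150, 264, 64, 36, 1668] [0.417  0.0991 0.066 ]
orange [552.0, 350.0] [539, 334, 25, 32, 106] [0.5473 0.3593 0.066 ]
[0.32077422 0.22682576 0.25544857]
```

View pics/w1.png

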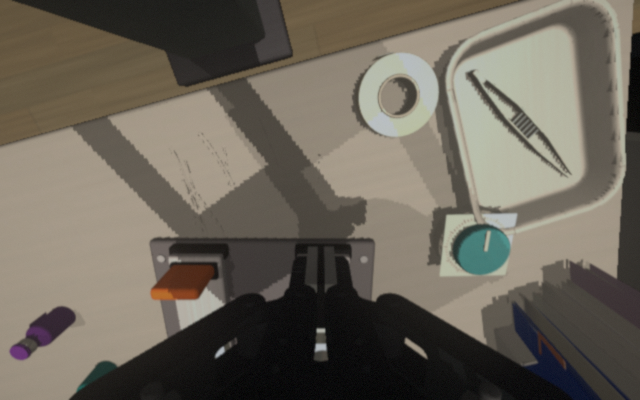

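View pics/s1.png

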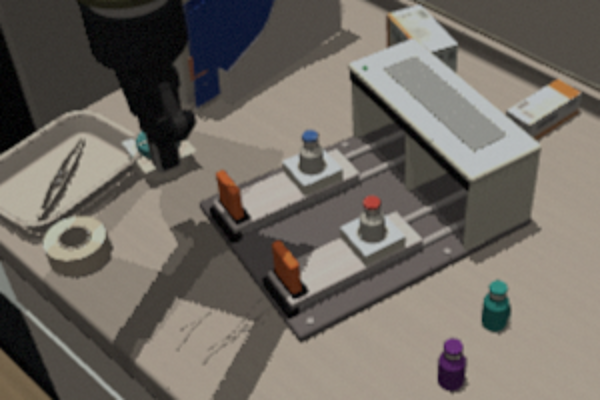

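The wrist view shows the base's rear edge level (row 238), so the yaw is right, and the fingers at column 322 line up with the left rail. In the scene view the gripper stands behind the blue tab. Lowering, then approaching.

Emit:
arm_command([
  [0, 0, 0, -25, 0, 0, 0],
  [0, 0, 0, -25, 0, 0, 0],
  [0, 0, 0, -18, 0, 0, 0],
  [0, 0, 0, 0, 0, 0, 0],
  [0, 0, 0, 0, 0, 0, 0],
  [0, 9.7, -2.45, 0, 0, 0, 0],
  [0, 9.7, -2.45, 0, 0, 0, 0],
  [0, 3.9, -1, 0, 0, 0, 0],
  [0, 0, 0, 0, 0, 0, 0],
])

```text
time_s: 2.8
eef_pos: [0.4222, 0.2013, 0.063]
eef_rot: [3.141, 0.001, 2.893]
wrist_force: [0.1, -0.1, 0.3]
gripper_width: -0.0001
grip_force: 0.0
```

Emit:
arm_command([
  [0, 1.94, -0.49, 0, 0, 0, 0],
  [0, 1.94, -0.49, 0, 0, 0, 0],
  [0, 1.94, -0.49, 0, 0, 0, 0],
  [0, 1.94, -0.49, 0, 0, 0, 0],
])

```text
time_s: 3.2
eef_pos: [0.4287, 0.1994, 0.0622]
eef_rot: [-3.141, -0.0, 2.894]
wrist_force: [-0.8, -1.2, 0.2]
gripper_width: 0.0002
grip_force: 0.0
```

Emit:
arm_command([
  [0, 0.97, -0.25, 0, 0, 0, 0],
  [0, 0.97, -0.25, 0, 0, 0, 0],
  [0, 0.97, -0.25, 0, 0, 0, 0],
  [0, 0.97, -0.25, 0, 0, 0, 0],
  [0, 0.97, -0.25, 0, 0, 0, 0],
  [0, 0.97, -0.25, 0, 0, 0, 0],
])

```text
time_s: 3.8
eef_pos: [0.4344, 0.198, 0.0623]
eef_rot: [-3.142, -0.001, 2.894]
wrist_force: [-2.7, 0.9, 1.8]
gripper_width: -0.0004
grip_force: 1.3
```

```bash
python3 - <<'E'
from h import *
s=status.read_state();print(s["time_s"],s["eef_pos"],s["wrist_force"])
t=imaging.capture("scene");q=imaging.capture("top")
for n,im,b in(("scene",t,(215,115,395,270)),("top",q,(215,90,350,255))):
    for hr in((6,18),(100,125)): print(n,blobs(im,hr,b)[0])
a=cv2.resize(t[140:240,200:300],None,fx=4,fy=4);b=cv2.resize(q[150:250,210:310],None,fx=4,fy=4)
cv2.imwrite("pics/c2.png",np.hstack([a,b])[:,:,::-1])
E
```

```text
3.8 [0.43435123 0.19801463 0.06226216] [-2.68364346  0.87164018  1.79503371]
scene [([390.9, 166.4], [388, 164, 7, 6, 12]), ([237.2, 200.5], [233, 192, 9, 18, 112]), ([262.9, 232.9], [256, 220, 15, 27, 239])]
scene [([242.3, 119.4], [238, 115, 12, 13, 46]), ([274.5, 167.7], [272, 166, 7, 5, 27])]
top [([244.1, 223.9], [243, 222, 3, 5, 12]), ([289.3, 237.8], [280, 234, 19, 9, 95])]
top [([246.9, 177.1], [244, 174, 7, 7, 43])]
```

View pics/c2.png

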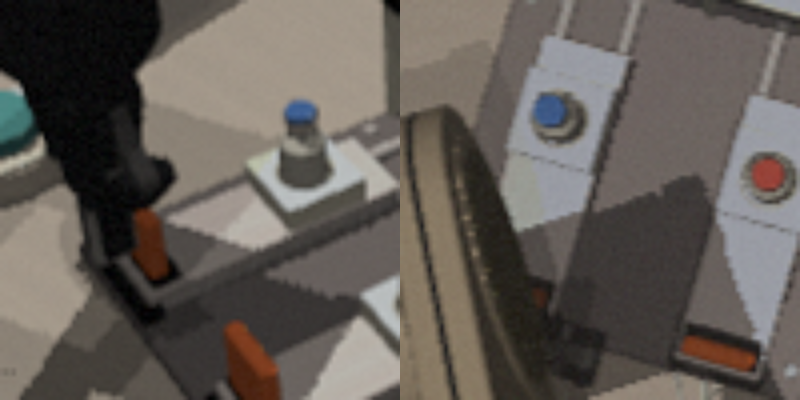

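The fingers now touch the tab's rear face (crop left, around (130,245)), with about 2.8 N. Pushing slowly through the sticky part.

Emit:
arm_command([
  [0, 0.97, -0.25, 0, 0, 0, 0],
  [0, 0.97, -0.25, 0, 0, 0, 0],
  [0, 0.97, -0.25, 0, 0, 0, 0],
  [0, 0.97, -0.25, 0, 0, 0, 0],
  [0, 0.97, -0.25, 0, 0, 0, 0],
  [0, 0.97, -0.25, 0, 0, 0, 0],
  [0, 0.97, -0.25, 0, 0, 0, 0],
  [0, 0.97, -0.25, 0, 0, 0, 0],
])

```text
time_s: 4.7
eef_pos: [0.441, 0.1963, 0.062]
eef_rot: [-3.141, -0.003, 2.894]
wrist_force: [-8.4, 1.6, 4.1]
gripper_width: -0.0001
grip_force: 4.4
```

Emit:
arm_command([
  [0, 0.97, -0.25, 0, 0, 0, 0],
  [0, 0.97, -0.25, 0, 0, 0, 0],
  [0, 0.97, -0.25, 0, 0, 0, 0],
  [0, 0.97, -0.25, 0, 0, 0, 0],
  [0, 0.97, -0.25, 0, 0, 0, 0],
  [0, 0.97, -0.25, 0, 0, 0, 0],
  [0, 0.97, -0.25, 0, 0, 0, 0],
  [0, 0.97, -0.25, 0, 0, 0, 0],
])

```text
time_s: 5.5
eef_pos: [0.45, 0.1939, 0.0621]
eef_rot: [-3.142, -0.0, 2.894]
wrist_force: [-1.5, 1.2, -1.5]
gripper_width: 0.0003
grip_force: 1.1
```

It broke free. Continuing at a moderate pace.

Emit:
arm_command([
  [0, 1.94, -0.49, 0, 0, 0, 0],
  [0, 2.91, -0.74, 0, 0, 0, 0],
  [0, 2.91, -0.74, 0, 0, 0, 0],
  [0, 2.91, -0.74, 0, 0, 0, 0],
  [0, 2.91, -0.74, 0, 0, 0, 0],
  [0, 2.91, -0.74, 0, 0, 0, 0],
  [0, 2.91, -0.74, 0, 0, 0, 0],
  [0, 2.91, -0.74, 0, 0, 0, 0],
  [0, 2.91, -0.74, 0, 0, 0, 0],
  [0, 2.91, -0.74, 0, 0, 0, 0],
])

```text
time_s: 6.5
eef_pos: [0.4784, 0.1867, 0.0622]
eef_rot: [-3.141, -0.0, 2.894]
wrist_force: [-2.5, 0.2, -2.2]
gripper_width: -0.0001
grip_force: 1.3
```

Emit:
arm_command([
  [0, 2.91, -0.74, 0, 0, 0, 0],
  [0, 2.91, -0.74, 0, 0, 0, 0],
  [0, 2.91, -0.74, 0, 0, 0, 0],
  [0, 2.91, -0.74, 0, 0, 0, 0],
  [0, 2.91, -0.74, 0, 0, 0, 0],
  [0, 2.91, -0.74, 0, 0, 0, 0],
  [0, 2.91, -0.74, 0, 0, 0, 0],
  [0, 2.91, -0.74, 0, 0, 0, 0],
  [0, 2.91, -0.74, 0, 0, 0, 0],
  [0, 2.91, -0.74, 0, 0, 0, 0],
])

```text
time_s: 7.5
eef_pos: [0.5075, 0.1793, 0.0623]
eef_rot: [-3.142, 0.0, 2.894]
wrist_force: [-2.7, -0.4, -1.3]
gripper_width: -0.0002
grip_force: 1.3
```

```bash
python3 - <<'E'
from h import *
s=status.read_state();print(s["time_s"],s["eef_pos"],s["wrist_force"])
t=imaging.capture("scene")
cv2.imwrite("pics/c3.png",cv2.resize(t[100:250,210:410],None,fx=3,fy=3)[:,:,::-1])
E
```

```text
7.5 [0.507528   0.17928797 0.0623171 ] [-2.66151238 -0.40216881 -1.32759473]
```

View pics/c3.png

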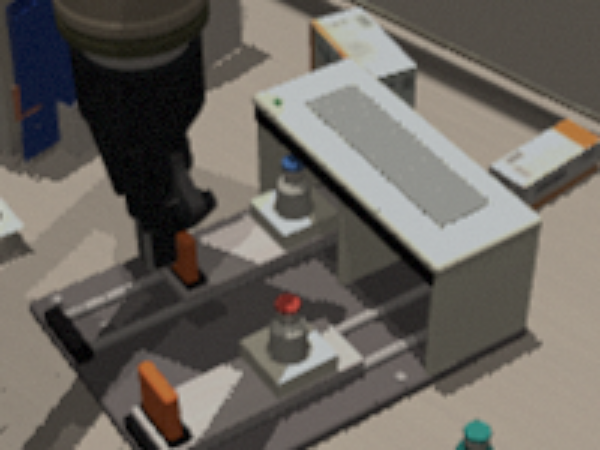

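The blue vial stands upright in its pocket at (290,190) on its way into the hood, and the red slide hasn't moved. About 34 mm remain.

Emit:
arm_command([
  [0, 2.43, -0.61, 0, 0, 0, 0],
  [0, 2.43, -0.61, 0, 0, 0, 0],
  [0, 2.43, -0.61, 0, 0, 0, 0],
  [0, 2.43, -0.61, 0, 0, 0, 0],
  [0, 1.94, -0.49, 0, 0, 0, 0],
  [0, 1.94, -0.49, 0, 0, 0, 0],
  [0, 1.94, -0.49, 0, 0, 0, 0],
  [0, 1.94, -0.49, 0, 0, 0, 0],
  [0, 1.94, -0.49, 0, 0, 0, 0],
  [0, 1.94, -0.49, 0, 0, 0, 0],
])

```text
time_s: 8.55
eef_pos: [0.5288, 0.174, 0.0623]
eef_rot: [3.142, 0.0, 2.894]
wrist_force: [-2.5, -1.5, 1.1]
gripper_width: -0.0001
grip_force: 1.3
```

Emit:
arm_command([
  [0, 0.97, -0.25, 0, 0, 0, 0],
  [0, 0.97, -0.25, 0, 0, 0, 0],
  [0, 0.97, -0.25, 0, 0, 0, 0],
  [0, 0.97, -0.25, 0, 0, 0, 0],
  [0, 0.97, -0.25, 0, 0, 0, 0],
])

```text
time_s: 9.05
eef_pos: [0.5336, 0.1728, 0.0624]
eef_rot: [3.141, 0.0, 2.894]
wrist_force: [-3.2, -0.9, 2.6]
gripper_width: 0.0003
grip_force: 1.3
```

Emit:
arm_command([
  [0, 0.97, -0.25, 0, 0, 0, 0],
  [0, 0.97, -0.25, 0, 0, 0, 0],
  [0, 0.97, -0.25, 0, 0, 0, 0],
])

```text
time_s: 9.35
eef_pos: [0.5365, 0.1721, 0.0623]
eef_rot: [3.142, 0.0, 2.894]
wrist_force: [-2.8, 0.1, 1.4]
gripper_width: 0.0
grip_force: 1.3
```

Emit:
arm_command([
  [0, 0.97, -0.25, 0, 0, 0, 0],
  [0, 0.97, -0.25, 0, 0, 0, 0],
  [0, 0, 0, 0, 0, 0, 0],
])

```text
time_s: 9.65
eef_pos: [0.5386, 0.1715, 0.0623]
eef_rot: [3.141, 0.0, 2.894]
wrist_force: [-0.7, 1.2, 0.8]
gripper_width: -0.0001
grip_force: 0.6
```

Emit:
arm_command([
  [0, 0.97, -0.25, 0, 0, 0, 0],
  [0, 0.97, -0.25, 0, 0, 0, 0],
  [0, 0, 0, 0, 0, 0, 0],
])

```text
time_s: 9.95
eef_pos: [0.5404, 0.171, 0.0623]
eef_rot: [3.141, 0.0, 2.894]
wrist_force: [-0.9, 1.1, 1.1]
gripper_width: 0.0002
grip_force: 0.9
```

Emit:
arm_command([
  [0, 0.97, -0.25, 0, 0, 0, 0],
  [0, 0.97, -0.25, 0, 0, 0, 0],
])

```text
time_s: 10.15
eef_pos: [0.5419, 0.1707, 0.0623]
eef_rot: [-3.142, -0.001, 2.894]
wrist_force: [-4.9, 0.9, 4.1]
gripper_width: -0.0002
grip_force: 2.6
```

Emit:
arm_command([
  [0, 0.97, -0.25, 0, 0, 0, 0],
])

```text
time_s: 10.25
eef_pos: [0.5428, 0.1704, 0.0622]
eef_rot: [-3.141, -0.001, 2.894]
wrist_force: [-5.5, 2.0, 4.2]
gripper_width: 0.0004
grip_force: 3.2
```

Emit:
arm_command([
  [0, 0.97, -0.25, 0, 0, 0, 0],
])

```text
time_s: 10.35
eef_pos: [0.5436, 0.1702, 0.0622]
eef_rot: [-3.141, -0.001, 2.894]
wrist_force: [-7.3, 3.0, 5.3]
gripper_width: -0.0001
grip_force: 3.8
```

The force now climbs at about 1.5 N/mm, so the slide is on its buffer. Backing off gently and then lifting.

Emit:
arm_command([
  [0, -0.97, 0.25, 0, 0, 0, 0],
  [0, -1.94, 0.49, 0, 0, 0, 0],
  [0, -3.9, 1, 0, 0, 0, 0],
  [0, -9.7, 2.45, 0, 0, 0, 0],
  [0, -9.7, 2.45, 0, 0, 0, 0],
  [0, -9.7, 2.45, 0, 0, 0, 0],
  [0, -9.7, 2.45, 0, 0, 0, 0],
  [0, -4, 1, 20, 0, 0, 0],
  [0, 0, 0, 40, 0, 0, 0],
  [0, 0, 0, 40, 0, 0, 0],
])

```text
time_s: 11.35
eef_pos: [0.4928, 0.1826, 0.1625]
eef_rot: [-3.14, -0.002, 2.894]
wrist_force: [1.3, 0.6, 0.2]
gripper_width: -0.0004
grip_force: 0.0
```

Emit:
arm_command([
  [0, -20, 30, 20, 0, 0, 0],
  [0, -20, 30, 20, 0, 0, 0],
  [0, -20, 30, 20, 0, 0, 0],
  [0, -20, 30, 0, 0, 0, 0],
  [0, -10, 30, 0, 0, 0, 0],
  [0, -10, 30, 0, 0, 0, 0],
  [0, 0, 0, 0, 0, 0, 0],
  [0, 0, 0, 0, 0, 0, 0],
])

```text
time_s: 12.15
eef_pos: [0.3937, 0.3629, 0.2221]
eef_rot: [-3.141, 0.0, 2.896]
wrist_force: [-0.8, 0.5, -0.5]
gripper_width: 0.0003
grip_force: 0.0
```

```bash
python3 - <<'E'
from h import *
s=status.read_state();print(s["time_s"],s["eef_pos"],s["wrist_force"])
t=imaging.capture("scene");q=imaging.capture("top");c=imaging.calibration("top")
for ce,st in blobs(q,(6,18),(215,90,350,255))[0]: print(ce,st,plane(c,ce,.066))
print(blobs(q,(0,5),(215,90,350,255))[0])
a=cv2.resize(t[100:250,215:395],None,fx=2.2,fy=2.2);b=cv2.resize(q[80:260,210:360],None,fx=2.2,fy=2.2)
b=cv2.copyMakeBorder(b,0,0,0,0,0)[:a.shape[0]]
cv2.imwrite("pics/c4.png",np.hstack([a,b])[:,:,::-1])
E
```

```text
12.15 [0.39368366 0.36285411 0.22210852] [-0.79611812  0.51637817 -0.45360244]
[251.7, 168.4] [242, 164, 20, 10, 112] [0.55584847 0.16643462 0.066     ]
[289.5, 237.9] [281, 234, 18, 9, 91] [0.42237703 0.08821025 0.066     ]
[([301.5, 193.3], [298, 190, 8, 8, 50])]
```

View pics/c4.png

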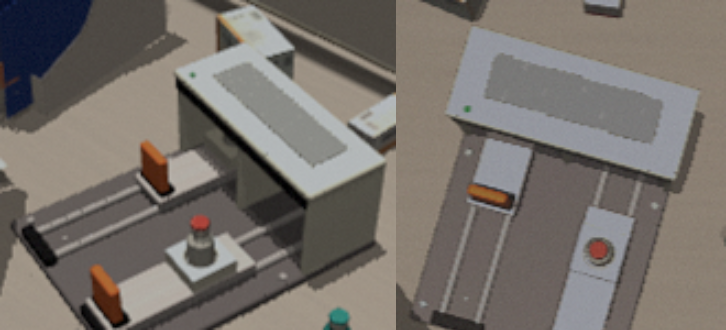

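The blue slide's tab travelled 109.8 mm, matching the 110 mm to home. The red slide and vial are unmoved at (301.5,193), and the arm is clear of everything. Handing in.

```bash
python3 -c "
from bench import order;print(order.sign_off())"
```

```text
the job is handed in; nothing more can be done
None
```

The blue-vial slide is fully home against its buffer (109.8 mm measured of 110 mm, peak push about 8 N), the red slide is still parked, the arm is clear and the job is handed in at about 12 s; the blue vial was last seen standing at the hood's mouth and is now hidden under it, so I couldn't check it at home.

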